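# Shift a card cutter from park to run through its L-shaped gate

## Robot

A 6-joint arm with a two-finger parallel gripper is mounted at the origin on a cart in front of the work surface, level with it; the furniture and walls round the work are solid. World frame = base frame: x ahead of the robot, y to its left, z up, the work surface at z = 0. Lengths are in m, angles in rad, forces in N, time in s.
With the tool pointing down it reaches from about 0.25 to 0.725 m from the base axis. Payload 4 kg.
Tool frame: the origin (TCP) lies midway between the tips of the shut fingers; the grasp point (between the pads) lies 19 mm behind it; z points along the fingers, y is the line along which they close (so a half turn about z gives the same grasp; the last joint's range is limited). The gripper opens to 85 mm and grips with 20 to 120 N. Pads are 22 mm wide; open, the fingers measure 114 mm over their backs; the gripper's body (76 mm by 85 mm) begins 54 mm behind the grasp point. The pads swing forward as they close: fully open they stand 13 mm farther back than shut.
Start: joints at [1.211, 0.241, 0.005, 1.335, 0, 1.571], TCP at [0.176, 0.468, 0.202] pointing down, gripper open.
Joint ranges: [-2.72, 2.72], [-1.05, 1.87], [-1.09, 1.28], [-1.99, 2.15], [-1.42, 1.44], [-3.14, 3.14]. Speed limits (rad/s): [2.79, 2.79, 3.14, 3.14, 3.14, 3.14].

## Interface

Orientations are given as a unit quaternion [x, y, z, w].
In Python, from workcell import bot gives the robot as it stands. The module is installed in compiled form; this text tells all that it offers.
- The arm moves only by the tool jog_arm, never from a script. Its argument "deltas" is a list of rows, each an object with "fingers": the opening, from 0 (shut) to 1 (fully open); "delta_pos": the shift along the tool's x, y, z normalised to -1 to 1, where 1 is 300 mm, a list of three; "yaw": the turn about the tool's z normalised to -1 to 1, where 1 is pi/4 rad. A call has 1 to 12 rows; each row is the pose to reach, as a shift and turn from the pose commanded when the call began, along the tool's axes at that moment; what a row does not reach only later rows make up. A row lasts 1/10 s, in which the tool goes at most 50 mm and 8.59 degrees, less where a joint would pass 70% of its speed; a pose out of reach is approached as far as the arm can. A call with a number of a shift or a turn outside -1 to 1 is refused whole. A call with a gripper value outside its range is refused whole. The fingers move at their own pace and stop on an object; the grip force is fixed at half the most. Time passes only in rows, so rows that repeat a pose let the fingers close. It gives the time, the measured TCP pose, the force, the opening and the grip force at its end, in the units of the state.
- bot.get_obs(): the state, without advancing time (a new reading comes with each control period).
- bot.camera(name): name is "scene" or "top" or "wrist"; returns a dict with "image" (384x512x3 uint8, red, green, blue), "range_z" (384x512 float32, m along the optical axis (not along the pixel's ray), 0 where there is no reading), "fx", "fy", "cx", "cy" (pixels), "distortion" ([k1, k2, p1, p2, k3] as OpenCV has them; the pictures are not rectified), "rvec" (rotation vector, rad) and "tvec" (3), from world to camera coordinates, as OpenCV has them. Camera axes: x right, y down, z forward; pixel columns grow to the right and rows downward; lengths in m; the calibration is good to about 2 mm. A picture is of the moment at which its call begins.
- bot.job_done(): hands the job in; it is judged then, once.
The state is a dict: "clock": time; "joint_pos": joint angles; "joint_vel": joint speeds; "tau": joint torques, N m; "eef_pos": TCP position; "tool_rot": TCP orientation; "ft_force": force on the tool from outside, world axes, zero at the start; "ft_torque": the same for the moment, N m; "grip_width": finger opening in m; "grasp_force": force on a finger pad.
Only numpy, scipy, OpenCV 4.12 (cv2) and the standard library are available. Lean on these libraries where they do the work, as an engineer would, in place of code of your own. Each camera call takes 0.05 s, during which the arm holds its last target. There are 200 camera calls.

## Task

Take the small card cutter out of its travel lock: with the fingertips, push the orange knob gently along the slot from the red end to the corner, then round the corner and along the short leg until it is fully home at the green end. Only push the knob: do not grip it or put the fingers astride it. Leave the glue stick, the tape cassette and the eraser beside the cutter where they are.

Things in the scene. Friction and masses are not known exactly. Their poses are not given: they have to be found in the camera images.
- cutter: Grey desktop card cutter, white top plate, 110 (x) x 180 (y) x 39 mm high, fixed; low lip 8 mm out at -x, hand wheel 14 mm out at -y. Origin: centre of its underside; at yaw 0 +x points away from the robot, +y left. An L-shaped slot, 17 mm wide, in its top: long leg from the red end at (-20, -32) mm 64 mm along +y to the corner, short leg 40 mm along +x to the green end at (20, 32) mm.
- knob (a point): Centre (61 mm up) of the orange knob: round, upright, 24 mm diameter, 43 to 79 mm above the worktop. Its 11 mm pin runs in the slot with 3 mm play; it cannot lift or tilt, slides with 1 to 2 N of friction, stays where left, and turns into the short leg only within 3 mm of the corner point. Firm stops at the corner and both ends.
- red_end (a point): Where the knob's axis stands at the red end of the slot (park), at the height of the top plate, 39 mm above the worktop. A red inlay lies just beyond it.
- corner (a point): Where the knob's axis stands at the corner of the slot, at the height of the top plate.
- green_end (a point): Where the knob's axis stands at the green end of the slot (run), at the height of the top plate. A green inlay lies just beyond it.
- lane (a joint): Knob's travel along the long leg, m: 0 at the red end, 0.064 at the corner; grows along the cutter's +y.
- cross (a joint): Knob's travel along the short leg, m: 0 at the corner, 0.040 at the green end; grows along the cutter's +x.
- glue: Loose glue stick with a blue cap, standing upright, 27 mm in diameter, 106 mm high, left of the cutter (about 150 mm along its +y). Origin: centre of its underside. A bystander.
- cassette: Loose grey tape cassette lying flat, 46 x 64 x 18 mm, right of the cutter (about 160 mm along its -y). Origin: centre of its underside. A bystander.
- eraser: Loose white eraser in a blue sleeve lying flat, 23 x 58 x 13 mm, farther right than the cassette. Origin: centre of its underside. A bystander.

How it is judged:
By the outcome, as a careful person would: the job done as asked, in the order asked, and still so for the second after the job is handed in, with the robot touching nothing.
It also fails if it takes over 51 s, if anything falls off the work surface, if the arm or the gripper's body presses on something with over 40 N, if the wrist force passes 120 N, or if a joint passes its speed limit or range.

## Working session

There is one attempt and no reset: what is moved stays moved. The work goes in short steps, Python scripts to look and compute and a tool call to move; the robot and the scene stay as the last step left them, time stands still between calls to the robot, and variables do not carry over. Pictures are saved under pics/ and viewed, at most 10 in all, crops included, and the job is handed in when it is done.

Besides the shell and the picture viewer there is one more tool, called after "Emit:" as a command line: name --argument value ..., lists and objects as JSON in quotes. jog_arm: Moves the arm, as the interface text tells. Scaled input: -1 to 1 covers 300 mm each way for a shift and pi/4 rad each way for a turn. Its arguments: {"type":"object","properties":{"deltas":{"type":"array","items":{"type":"object","properties":{"fingers":{"type":"number"},"delta_pos":{"type":"array","items":{"type":"number"}},"yaw":{"type":"number"}}}}},"required":["deltas"]}

```bash
mkdir -p pics; cat > h.py <<'E'
import numpy as np, cv2
from workcell import bot
def pts(c):
    """world xyz for each pixel"""
    h,w=c["range_z"].shape
    K=np.array([[c["fx"],0,c["cx"]],[0,c["fy"],c["cy"]],[0,0,1.]])
    u,v=np.meshgrid(np.arange(w),np.arange(h))
    n=cv2.undistortPoints(np.stack([u,v],-1).reshape(-1,1,2).astype(float),K,np.array(c["distortion"])).reshape(h,w,2)
    z=c["range_z"][...,None]
    R=cv2.Rodrigues(np.array(c["rvec"],float))[0]
    return (np.concatenate([n*z,z],-1)-np.array(c["tvec"]).ravel())@R
def save(c,n): cv2.imwrite(f"pics/{n}.png",c["image"][...,::-1])
E
python3 - <<'E'
from h import *
for n in("top","scene"):
    c=bot.camera(n); save(c,n+"1"); P=pts(c)
    np.savez(n+"1.npz",P=P,im=c["image"])
    hsv=cv2.cvtColor(c["image"],cv2.COLOR_RGB2HSV); H,S,V=cv2.split(hsv)
    ok=c["range_z"]>0
    for nm,lo,hi in(("red",0,5),("orange",6,18),("green",45,85),("blue",95,125)):
        m=((H>=lo)&(H<=hi)&(S>120)&(V>70)&ok).astype(np.uint8)
        k,l,st,ce=cv2.connectedComponentsWithStats(m)
        for i in range(1,k):
            if st[i,4]>15:
                p=P[l==i]; print(n,nm,st[i,4],ce[i].round(),np.median(p,0).round(4),p.min(0).round(3),p.max(0).round(3))
o=bot.get_obs();print(o["eef_pos"],o["tool_rot"],o["clock"],o["grip_width"])
E
```

```text
top red 39 [ 23. 136.] [0.656  0.4974 0.0301] [0.598 0.373 0.027] [0.663 0.511 0.219]
top orange 553 [485.  46.] [ 0.8655 -0.7929  0.1557] [ 0.844 -0.864  0.106] [ 0.889 -0.751  0.185]
top orange 25 [287. 204.] [ 0.4487 -0.243   0.0621] [ 0.444 -0.26   0.027] [ 0.458 -0.233  0.082]
top green 38 [ 41. 182.] [0.5228 0.4417 0.0155] [0.513 0.428 0.012] [0.533 0.457 0.019]
top blue 70 [301.  98.] [ 0.6155 -0.2521  0.3829] [ 0.614 -0.289  0.38 ] [ 0.618 -0.192  0.386]
top blue 66 [218. 188.] [ 0.4868 -0.0667  0.108 ] [ 0.477 -0.077  0.093] [ 0.499 -0.056  0.112]
top blue 28 [475. 194.] [ 0.4645 -0.7514  0.0931] [ 0.452 -0.767  0.087] [ 0.476 -0.742  0.1  ]
top blue 82 [358. 202.] [ 0.4566 -0.4488  0.0148] [ 0.445 -0.467  0.01 ] [ 0.468 -0.432  0.021]
top blue 17 [480. 203.] [ 0.4414 -0.7608  0.098 ] [ 0.431 -0.77   0.093] [ 0.447 -0.755  0.101]
top blue 51 [482. 213.] [ 0.414  -0.7716  0.0897] [ 0.397 -0.781  0.084] [ 0.424 -0.745  0.106]
scene red 21 [255. 244.] [ 0.4487 -0.273   0.0397] [ 0.441 -0.276  0.037] [ 0.458 -0.267  0.042]
scene orange 71 [244.  21.] [0.6456 0.0734 0.4275] [ 0.6
[... 248 characters left out ...]
16 [100.  80.] [0.4996 1.0434 0.0164] [0.491 1.039 0.008] [0.508 1.067 0.021]
scene orange 586 [363. 163.] [ 0.7778 -0.2715  0.1557] [ 0.766 -0.342  0.024] [ 0.8   -0.211  0.176]
scene orange 143 [249. 229.] [ 0.4463 -0.2504  0.0684] [ 0.439 -0.258  0.024] [ 0.49  -0.184  0.08 ]
scene orange 91 [491. 344.] [ 0.1321 -0.7495  0.5738] [ 0.124 -0.75   0.561] [ 0.141 -0.749  0.584]
scene blue 55 [220. 175.] [ 0.4808 -0.074   0.1041] [ 0.474 -0.081  0.089] [ 0.492 -0.062  0.109]
scene blue 83 [308. 304.] [ 0.4544 -0.4476  0.0122] [ 0.443 -0.463  0.01 ] [ 0.464 -0.434  0.015]
[0.17581589 0.46741771 0.20142881] [ 1.78920378e-01  9.83863136e-01 -8.94469881e-04 -1.66008425e-04] 0.1 0.08533475815684362
```

```bash
python3 - <<'E'
from h import *
a=cv2.imread("pics/scene1.png"); cv2.imwrite("pics/s1.png",cv2.resize(a,(780,585)))
b=cv2.imread("pics/top1.png")[80:260,180:400]; cv2.imwrite("pics/t1.png",cv2.resize(b,None,fx=3.3,fy=3.3,interpolation=cv2.INTER_CUBIC))
# top-plate yaw
for n in("top1","scene1"):
    d=np.load(n+".npz");P=d["P"].reshape(-1,3);im=d["im"].reshape(-1,3)
    m=(abs(P[:,2]-.039)<.006)&(P[:,0]>.35)&(P[:,0]<.6)&(P[:,1]>-.36)&(P[:,1]<-.1)&(im.min(1)>150)
    q=P[m][:,:2]; print(n,m.sum(),cv2.minAreaRect((q*1000).astype(np.float32)),q.min(0),q.max(0))
    # overhead/tall things near
    m=(P[:,2]>.12)&(P[:,0]>.2)&(P[:,0]<.75)&(P[:,1]>-.6)&(P[:,1]<.2)
    if m.any(): print("tall",m.sum(),P[m].min(0),P[m].max(0))
E
```

```text
top1 1951 ((475.26202392578125, -224.26649475097656), (174.5670928955078, 106.77548217773438), 87.50402069091797) [ 0.42011039 -0.31205445] [ 0.53196498 -0.13671199]
tall 49207 [ 0.31932912 -0.59996538  0.12030273] [0.74999801 0.19995245 1.1259949 ]
scene1 1874 ((472.22344970703125, -225.02481079101562), (180.97128295898438, 109.26756286621094), 87.55522918701172) [ 0.41554113 -0.31755892] [ 0.52859724 -0.13440788]
tall 41842 [ 0.5682978  -0.59999866  0.12000156] [0.74999903 0.19970898 0.57134019]
```

View pics/s1.png

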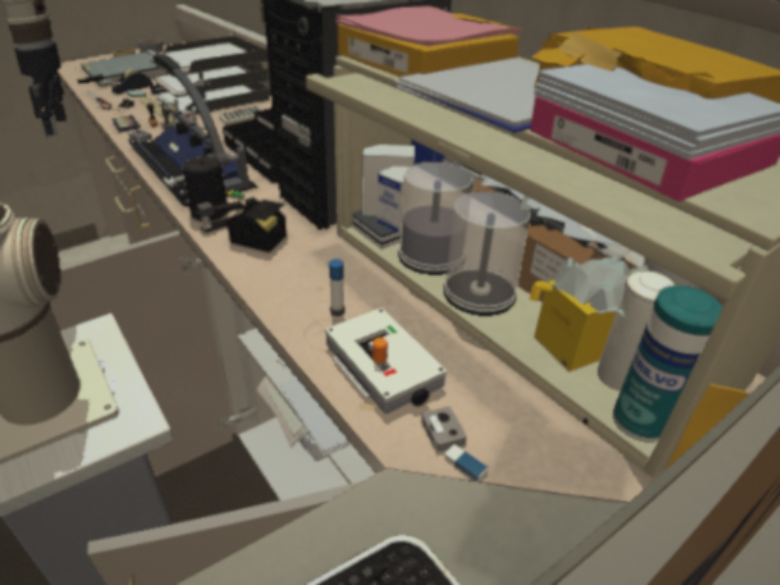

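View pics/t1.png

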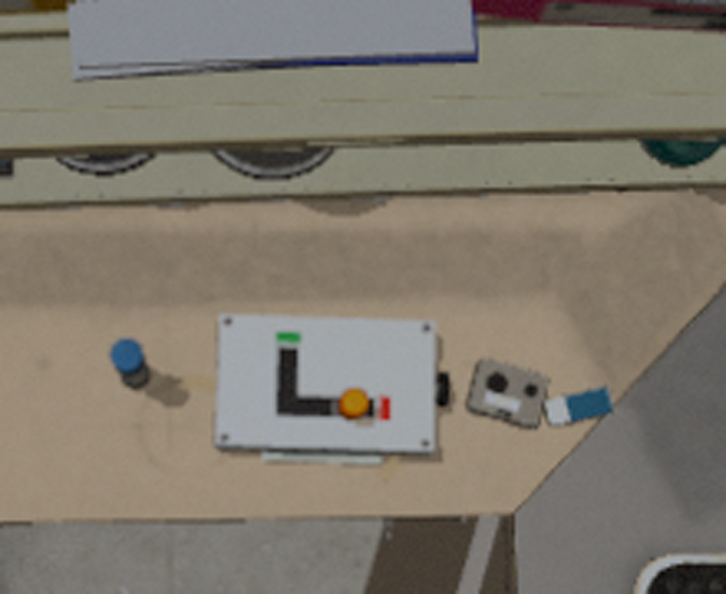

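The view shows the cutter centred near (0.474, -0.225) with yaw about -2.5°. The knob is at the red end (crop px 354,404), the corner is at (288,404) and green is at (288,338). The glue stands to the left, and the cassette and eraser lie to the right. The shelf lies behind, at x > 0.57.

Emit:
jog_arm --deltas '[{"delta_pos": [-0.85, -1, 0], "yaw": -0.4, "fingers": 0}, {"delta_pos": [-0.85, -1, 0], "yaw": -0.4, "fingers": 0}, {"delta_pos": [-0.85, -1, 0], "yaw": -0.4, "fingers": 0}, {"delta_pos": [-0.85, -1, 0], "yaw": -0.4, "fingers": 0}, {"delta_pos": [-0.85, -1, 0], "yaw": -0.4, "fingers": 0}, {"delta_pos": [-0.85, -1, 0], "yaw": -0.4, "fingers": 0}, {"delta_pos": [-0.85, -1, 0], "yaw": -0.4, "fingers": 0}, {"delta_pos": [-0.85, -1, 0], "yaw": -0.4, "fingers": 0}, {"delta_pos": [-0.85, -1, 0], "yaw": -0.4, "fingers": 0}, {"delta_pos": [-0.85, -1, 0], "yaw": -0.4, "fingers": 0}, {"delta_pos": [-0.85, -1, 0], "yaw": -0.4, "fingers": 0}, {"delta_pos": [-0.85, -1, 0], "yaw": -0.4, "fingers": 0}]'

```text
clock: 1.3
eef_pos: [0.3086, 0.0987, 0.2021]
tool_rot: [0.021, 1.0, 0.0, -0.0]
ft_force: [0.2, 0.4, 0.7]
grip_width: 0.0
grasp_force: 0.0
```

Emit:
jog_arm --deltas '[{"delta_pos": [-0.3, -1, 0], "yaw": 0, "fingers": 0}, {"delta_pos": [-0.3, -1, 0], "yaw": 0, "fingers": 0}, {"delta_pos": [-0.3, -1, 0], "yaw": 0, "fingers": 0}, {"delta_pos": [-0.3, -1, 0], "yaw": 0, "fingers": 0}, {"delta_pos": [-0.3, -1, 0], "yaw": 0, "fingers": 0}, {"delta_pos": [-0.3, -1, 0], "yaw": 0, "fingers": 0}, {"delta_pos": [-0.3, -1, 0], "yaw": 0, "fingers": 0}, {"delta_pos": [-0.3, -1, 0], "yaw": 0, "fingers": 0}, {"delta_pos": [-0.3, -1, 0], "yaw": 0, "fingers": 0}, {"delta_pos": [-0.3, -1, 0], "yaw": 0, "fingers": 0}]'

```text
clock: 2.3
eef_pos: [0.3852, -0.2043, 0.2021]
tool_rot: [0.021, 1.0, 0.0, -0.0]
ft_force: [0.0, -0.1, -0.5]
grip_width: 0.0003
grasp_force: 0.0
```

```bash
cat > w.py <<'E'
from h import *
import sys
c=bot.camera("wrist"); save(c,sys.argv[1]); P=pts(c)
H,S,V=cv2.split(cv2.cvtColor(c["image"],cv2.COLOR_RGB2HSV)); ok=c["range_z"]>0
for nm,lo,hi in(("red",0,4),("orange",5,20),("green",45,85),("blue",95,125)):
    m=((H>=lo)&(H<=hi)&(S>110)&(V>50)&ok).astype(np.uint8)
    k,l,st,ce=cv2.connectedComponentsWithStats(m)
    for i in range(1,k):
        if st[i,4]>60:
            p=P[l==i]; print(nm,st[i,4],ce[i].round(),np.median(p,0).round(4),p.min(0).round(4),p.max(0).round(4))
            if nm=="orange":
                t=p[p[:,2]>np.percentile(p[:,2],98)-.003]; print("  top",len(t),t.mean(0).round(4),t.min(0).round(4),t.max(0).round(4))
plate=P[(abs(P[...,2]-.039)<.004)&(c["image"].min(2)>130)]
print("plate",len(plate),cv2.minAreaRect((plate[:,:2]*1000).astype(np.float32)))
print(bot.get_obs()["eef_pos"],bot.get_obs()["clock"])
E
python3 w.py w1
```

```text
red 143 [194. 234.] [ 0.4509 -0.2732  0.0397] [ 0.4411 -0.2777  0.0383] [ 0.4613 -0.2686  0.0418]
orange 634 [219. 243.] [ 0.4466 -0.2436  0.0773] [ 0.377  -0.2559  0.0279] [ 0.4619 -0.2168  0.2438]
  top 322 [ 0.4507 -0.2448  0.081 ] [ 0.377  -0.2547  0.0772] [ 0.4619 -0.2168  0.2438]
blue 596 [ 43. 235.] [ 0.4554 -0.4497  0.0128] [ 0.4416 -0.4698  0.0104] [ 0.4696 -0.4295  0.0145]
blue 565 [415. 292.] [ 0.4862 -0.0676  0.1065] [ 0.4748 -0.0797  0.0865] [ 0.4996 -0.0551  0.1085]
plate 9556 ((473.7871398925781, -225.54592895507812), (179.2536163330078, 108.77019500732422), 87.22661590576172)
[ 0.38527764 -0.20444817  0.20231214] 2.35
```

View pics/w1.png

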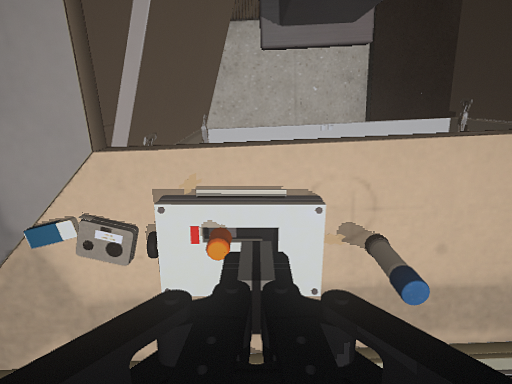

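Wrist view: the knob top is at px (219,243), or (0.451,-0.245). The red inlay is at (194,234). The corner is at about (0.455,-0.193) and green at about (0.495,-0.1945). I'll come down on the -y side of the knob.

Emit:
jog_arm --deltas '[{"delta_pos": [-0.23, -0.28, 0], "yaw": 0, "fingers": 0}, {"delta_pos": [-0.23, -0.28, 0], "yaw": 0, "fingers": 0}, {"delta_pos": [-0.23, -0.28, 0], "yaw": 0, "fingers": 0}, {"delta_pos": [-0.23, -0.28, 0], "yaw": 0, "fingers": 0}, {"delta_pos": [-0.23, -0.28, 0.15], "yaw": 0, "fingers": 0}, {"delta_pos": [-0.23, -0.28, 0.25], "yaw": 0, "fingers": 0}, {"delta_pos": [-0.23, -0.28, 0.35], "yaw": 0, "fingers": 0}, {"delta_pos": [-0.23, -0.28, 0.42], "yaw": 0, "fingers": 0}, {"delta_pos": [-0.23, -0.28, 0.47], "yaw": 0, "fingers": 0}, {"delta_pos": [-0.23, -0.28, 0.49], "yaw": 0, "fingers": 0}, {"delta_pos": [-0.23, -0.28, 0.49], "yaw": 0, "fingers": 0}]'

```text
clock: 3.45
eef_pos: [0.4495, -0.2918, 0.0552]
tool_rot: [0.022, 1.0, 0.001, -0.001]
ft_force: [0.0, 0.6, -0.3]
grip_width: 0.0002
grasp_force: 0.0
```

```bash
python3 w.py w2 | grep -v -e plate -e blue; python3 -c "
from h import *
save(bot.camera('scene'),'s2');a=cv2.imread('pics/w2.png');b=cv2.imread('pics/s2.png')[190:290,190:320]
cv2.imwrite('pics/m2.png',np.vstack([cv2.resize(a,(400,300)),cv2.resize(b,(400,300))]))"
```

```text
red 469 [289. 225.] [ 0.4508 -0.2734  0.0397] [ 0.4409 -0.2778  0.0375] [ 0.4615 -0.269   0.0413]
orange 2503 [348. 243.] [ 0.4474 -0.2477  0.0773] [ 0.4404 -0.2574  0.0388] [ 0.4795 -0.2229  0.0813]
  top 1294 [ 0.4515 -0.2456  0.0788] [ 0.4414 -0.2558  0.077 ] [ 0.462  -0.235   0.0813]
green 388 [414. 309.] [ 0.5112 -0.1957  0.0398] [ 0.5062 -0.2057  0.0381] [ 0.516  -0.1854  0.0417]
[ 0.45028798 -0.29253055  0.05603912] 3.5
```

View pics/m2.png

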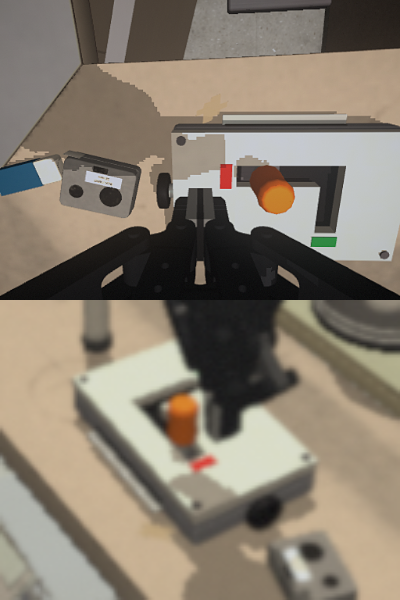

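The fingers are shut and stand behind the knob, clear of it, at the red-inlay side: px (200,210), with the knob at (275,195). The knob is about 11 mm along the slot. I'll start the slow push along +y.

Emit:
jog_arm --deltas '[{"delta_pos": [-0.006, 0.008, 0], "yaw": 0, "fingers": 0}, {"delta_pos": [-0.006, 0.016, 0], "yaw": 0, "fingers": 0}, {"delta_pos": [-0.006, 0.024, 0], "yaw": 0, "fingers": 0}, {"delta_pos": [-0.006, 0.032, 0], "yaw": 0, "fingers": 0}, {"delta_pos": [-0.006, 0.04, 0], "yaw": 0, "fingers": 0}, {"delta_pos": [-0.006, 0.048, 0], "yaw": 0, "fingers": 0}, {"delta_pos": [-0.006, 0.056, 0], "yaw": 0, "fingers": 0}, {"delta_pos": [-0.006, 0.064, 0], "yaw": 0, "fingers": 0}, {"delta_pos": [-0.006, 0.072, 0], "yaw": 0, "fingers": 0}, {"delta_pos": [-0.006, 0.08, 0], "yaw": 0, "fingers": 0}, {"delta_pos": [-0.006, 0.088, 0], "yaw": 0, "fingers": 0}, {"delta_pos": [-0.006, 0.096, 0], "yaw": 0, "fingers": 0}]'

```text
clock: 4.75
eef_pos: [0.4535, -0.2646, 0.0552]
tool_rot: [0.023, 1.0, -0.0, 0.0]
ft_force: [0.3, 0.3, 0.1]
grip_width: 0.0001
grasp_force: 0.0
```

```bash
python3 w.py w3 | grep -v -e plate -e blue
```

```text
red 484 [243. 221.] [ 0.4511 -0.2733  0.0397] [ 0.441  -0.278   0.0378] [ 0.4619 -0.2686  0.0417]
orange 2213 [296. 237.] [ 0.4466 -0.2458  0.0779] [ 0.4403 -0.2571  0.0245] [ 0.4827 -0.2275  0.1034]
  top 1209 [ 0.4511 -0.245   0.079 ] [ 0.4411 -0.2555  0.0772] [ 0.4623 -0.2348  0.1034]
green 162 [378. 303.] [ 0.5093 -0.1904  0.0398] [ 0.442  -0.2316  0.0382] [ 0.5157 -0.1855  0.1362]
[ 0.45347113 -0.26421156  0.05518519] 4.8
```

Emit:
jog_arm --deltas '[{"delta_pos": [0.003, 0.008, 0], "yaw": 0, "fingers": 0}, {"delta_pos": [0.005, 0.016, 0], "yaw": 0, "fingers": 0}, {"delta_pos": [0.005, 0.025, 0], "yaw": 0, "fingers": 0}, {"delta_pos": [0.005, 0.035, 0], "yaw": 0, "fingers": 0}, {"delta_pos": [0.005, 0.045, 0], "yaw": 0, "fingers": 0}, {"delta_pos": [0.005, 0.055, 0], "yaw": 0, "fingers": 0}, {"delta_pos": [0.005, 0.065, 0], "yaw": 0, "fingers": 0}, {"delta_pos": [0.005, 0.075, 0], "yaw": 0, "fingers": 0}, {"delta_pos": [0.005, 0.085, 0], "yaw": 0, "fingers": 0}, {"delta_pos": [0.005, 0.095, 0], "yaw": 0, "fingers": 0}, {"delta_pos": [0.005, 0.105, 0], "yaw": 0, "fingers": 0}, {"delta_pos": [0.005, 0.115, 0], "yaw": 0, "fingers": 0}]'

```text
clock: 6.0
eef_pos: [0.4536, -0.23, 0.0552]
tool_rot: [0.023, 1.0, -0.0, 0.0]
ft_force: [-0.1, 0.1, 0.6]
grip_width: 0.0
grasp_force: 0.0
```

```bash
python3 w.py w4 | grep -v -e plate -e blue
```

```text
red 492 [184. 224.] [ 0.451  -0.2733  0.0397] [ 0.441  -0.2784  0.0379] [ 0.4615 -0.2685  0.0412]
orange 1819 [226. 236.] [ 0.4453 -0.2457  0.0765] [ 0.4403 -0.2568  0.0273] [ 0.4616 -0.2337  0.1074]
  top 837 [ 0.4494 -0.2471  0.0795] [ 0.4417 -0.2556  0.0774] [ 0.4608 -0.2369  0.1074]
[ 0.45353286 -0.22955228  0.05518703] 6.05
```

```bash
python3 -c "
from h import *
c=bot.camera('scene');save(c,'s4');a=cv2.imread('pics/w4.png');b=cv2.imread('pics/s4.png')[190:290,190:320]
cv2.imwrite('pics/m4.png',np.vstack([cv2.resize(a,(400,300)),cv2.resize(b,(400,300))]))
H,S,V=cv2.split(cv2.cvtColor(c['image'],cv2.COLOR_RGB2HSV));P=pts(c)
m=(H>=5)&(H<20)&(S>120)&(abs(P[...,1]+.23)<.06)&(P[...,2]<.1);print(np.argwhere(m).mean(0),np.median(P[m],0))
print(bot.get_obs())"
```

```text
[210.         288.21370968] [ 0.45294843 -0.24474273  0.06129525]
{'clock': 6.1, 'joint_pos': array([-4.69032588e-01,  3.71120952e-01, -2.19142734e-01,  9.80671036e-01,
        6.89825837e-05, -4.23900602e-01]), 'joint_vel': array([-6.94938633e-03,  9.87369972e-04,  6.23146006e-03,  1.93854911e-06,
       -5.58989755e-03, -7.23897758e-03]), 'tau': array([ 9.69386869e-02, -4.00266373e+01,  2.17582422e+01,  2.46514654e-03,
        2.19711300e-02,  2.44537275e-02]), 'eef_pos': array([ 0.45356477, -0.22981798,  0.05521773]), 'tool_rot': array([ 2.25640798e-02,  9.99745396e-01,  6.09887303e-05, -4.75222768e-05]), 'ft_force': array([-0.27423214, -0.04952371, -0.31406438]), 'ft_torque': array([ 0.02465277,  0.03654243, -0.04618628]), 'grasp_force': 0.0, 'grip_width': 0.00012031768550129237}
```

View pics/m4.png

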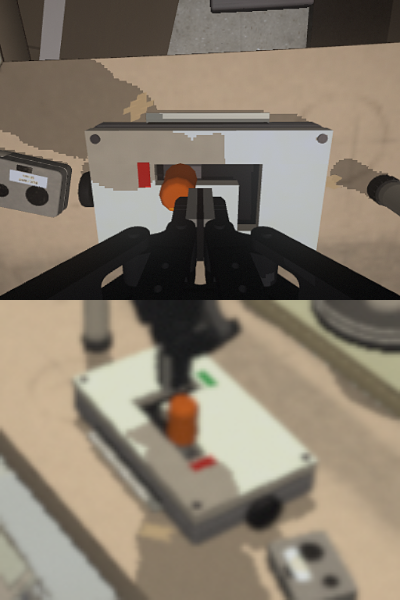

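The picture shows the fingers passing on the +x side of the knob without touching it, with no force and the knob still at y=-0.245. So the true tip position differs from my assumption. I'll measure the fingers in the depth images.

```bash
python3 - <<'E'
from h import *
for n in("scene","top","wrist"):
    c=bot.camera(n);P=pts(c);im=c["image"]
    box=(P[...,0]>.40)&(P[...,0]<.56)&(P[...,1]>-.29)&(P[...,1]<-.17)&(c["range_z"]>0)
    m0=box&(im.max(2)<110)
    for lo,hi in((.045,.06),(.06,.08),(.08,.1),(.1,.12),(.12,.16),(.16,.2)):
        p=P[m0&(P[...,2]>lo)&(P[...,2]<hi)]
        if len(p)>3: print(n,lo,len(p),np.median(p,0).round(4),np.percentile(p,5,axis=0).round(4),np.percentile(p,95,axis=0).round(4))
    p=P[m0]; 
E
```

```text
scene 0.08 37 [ 0.445  -0.2371  0.095 ] [ 0.4407 -0.2432  0.0865] [ 0.4554 -0.2289  0.0991]
scene 0.1 62 [ 0.4449 -0.2397  0.109 ] [ 0.4406 -0.245   0.102 ] [ 0.4545 -0.2286  0.1177]
scene 0.12 276 [ 0.4409 -0.2407  0.1462] [ 0.4351 -0.2735  0.1275] [ 0.4583 -0.193   0.1583]
scene 0.16 478 [ 0.4407 -0.2513  0.179 ] [ 0.4331 -0.287   0.1619] [ 0.4541 -0.1813  0.1964]
wrist 0.045 397 [ 0.4429 -0.2429  0.0538] [ 0.441  -0.2542  0.0477] [ 0.4502 -0.2344  0.0594]
wrist 0.06 360 [ 0.4427 -0.2436  0.0679] [ 0.4411 -0.254   0.0604] [ 0.4484 -0.2354  0.0748]
wrist 0.08 622 [ 0.4427 -0.2308  0.0953] [ 0.4419 -0.2427  0.0895] [ 0.447  -0.2195  0.0995]
wrist 0.1 1482 [ 0.4426 -0.2309  0.1096] [ 0.4418 -0.243   0.101 ] [ 0.447  -0.219   0.1184]
wrist 0.12 23336 [ 0.4426 -0.2312  0.1453] [ 0.4362 -0.2713  0.1287] [ 0.4607 -0.1902  0.1589]
wrist 0.16 9394 [ 0.4383 -0.2306  0.1642] [ 0.4353 -0.2813  0.1604] [ 0.4441 -0.1803  0.1707]
```

```bash
python3 - <<'E'
from h import *
c=bot.camera("wrist");P=pts(c);im=c["image"]
m=(P[...,0]>.42)&(P[...,0]<.47)&(P[...,1]>-.232)&(P[...,1]<-.215)&(P[...,2]>.045)&(P[...,2]<.12)
p=P[m]; print(len(p),np.histogram(p[:,2],np.arange(.045,.121,.005)))
m=(P[...,0]>.42)&(P[...,0]<.46)&(P[...,1]>-.25)&(P[...,1]<-.21)&(P[...,2]>.092)&(P[...,2]<.1)
p=P[m]; print(p.min(0),p.max(0))
c=bot.camera("scene");P=pts(c)
m=(P[...,0]>.42)&(P[...,0]<.49)&(P[...,1]>-.26)&(P[...,1]<-.205)&(P[...,2]>.045)&(P[...,2]<.14)
for r,q in sorted(zip(np.argwhere(m).tolist(),P[m].round(3).tolist()))[::6]: print(r,q,c["image"][r[0],r[1]])
E
```

```text
1156 (array([  0,   0,   0,   0,   0,   0,   0,   0,  24, 130, 178, 205, 216,
       239, 164]), array([0.045, 0.05 , 0.055, 0.06 , 0.065, 0.07 , 0.075, 0.08 , 0.085,
       0.09 , 0.095, 0.1  , 0.105, 0.11 , 0.115, 0.12 ]))
[ 0.44132968 -0.24473003  0.09201526] [ 0.44772624 -0.21775288  0.09998659]
[195, 237] [0.442, -0.209, 0.14] [29 27 29]
[198, 237] [0.441, -0.21, 0.133] [110  98  83]
[200, 240] [0.439, -0.224, 0.137] [33 32 31]
[201, 241] [0.441, -0.226, 0.135] [28 29 29]
[201, 253] [0.46, -0.244, 0.138] [32 32 31]
[202, 248] [0.451, -0.238, 0.135] [32 33 32]
[203, 240] [0.44, -0.224, 0.128] [65 59 51]
[203, 249] [0.449, -0.244, 0.138] [36 37 38]
[204, 244] [0.439, -0.24, 0.137] [26 26 28]
[205, 241] [0.443, -0.223, 0.121] [86 84 77]
[205, 247] [0.444, -0.245, 0.135] [26 27 27]
[206, 245] [0.441, -0.241, 0.131] [27 27 27]
[207, 244] [0.44, -0.239, 0.127] [36 36 35]
[208, 242] [0.442, -0.229, 0.117] [68 67 61]
[208, 248] [0.437, -0.257, 0.138] [32 32 33]
[209, 245] [0.444, -0.237, 0.119] [59 58 53]
[210, 243] [0.441, -0.234, 0.116] [78 76 70]
[210, 249] [0.439, -0.259, 0.133] [26
[... 1305 characters left out ...]
 [0.457, -0.255, 0.07] [167 149 127]
[229, 250] [0.448, -0.253, 0.071] [138  67  22]
[230, 246] [0.441, -0.247, 0.067] [121  61  23]
[230, 252] [0.451, -0.255, 0.068] [126  67  34]
[231, 248] [0.443, -0.251, 0.066] [129  64  25]
[231, 254] [0.46, -0.251, 0.057] [170 158 134]
[232, 249] [0.446, -0.252, 0.062] [132  65  25]
[233, 244] [0.441, -0.239, 0.051] [89 48 26]
[233, 250] [0.447, -0.254, 0.06] [131  65  25]
[234, 245] [0.44, -0.244, 0.053] [115  58  23]
[234, 251] [0.45, -0.254, 0.056] [128  63  25]
[235, 247] [0.44, -0.252, 0.056] [130  65  26]
[235, 253] [0.456, -0.254, 0.049] [142 111  88]
[236, 250] [0.446, -0.256, 0.053] [131  65  26]
[237, 249] [0.445, -0.254, 0.049] [128  67  31]
```

Both cameras put the fingertips at z≈0.088, not the reported 0.055. The x and y readings agree, so the tips passed over the knob. I'll back up to the red side and go down about 32 mm more, watching the force.

Emit:
jog_arm --deltas '[{"delta_pos": [0, -0.09, -0.02], "yaw": 0, "fingers": 0}, {"delta_pos": [0, -0.175, -0.02], "yaw": 0, "fingers": 0}, {"delta_pos": [0, -0.175, -0.02], "yaw": 0, "fingers": 0}, {"delta_pos": [0, -0.175, 0.01], "yaw": 0, "fingers": 0}, {"delta_pos": [0, -0.175, 0.03], "yaw": 0, "fingers": 0}, {"delta_pos": [0, -0.175, 0.05], "yaw": 0, "fingers": 0}, {"delta_pos": [0, -0.175, 0.065], "yaw": 0, "fingers": 0}, {"delta_pos": [0, -0.175, 0.08], "yaw": 0, "fingers": 0}, {"delta_pos": [0, -0.175, 0.08], "yaw": 0, "fingers": 0}]'

```text
clock: 7.25
eef_pos: [0.4508, -0.282, 0.0304]
tool_rot: [0.023, 1.0, 0.0, -0.001]
ft_force: [0.7, 0.8, -0.5]
grip_width: 0.0
grasp_force: 0.0
```

```bash
cat > f.py <<'E'
from h import *
# fingers (dark, grey) and knob extents from the wrist view, knob also from scene
c=bot.camera("wrist");P=pts(c);e=bot.get_obs()["eef_pos"]
im=c["image"].astype(int);dark=(im.max(2)<120)&(im.max(2)-im.min(2)<25)
m=dark&(abs(P[...,0]-e[0])<.016)&(abs(P[...,1]-e[1])<.02)&(P[...,2]>.044)&(P[...,2]<.12)
print("finger z5%%, y range",len(P[m]),np.percentile(P[m],[1,50,99],axis=0).round(4).tolist())
for n,c in(("wrist",c),("scene",bot.camera("scene"))):
    P=pts(c);H,S,V=cv2.split(cv2.cvtColor(c["image"],cv2.COLOR_RGB2HSV))
    k=(H>=5)&(H<20)&(S>130)&(abs(P[...,0]-.475)<.06)&(abs(P[...,1]+.225)<.06)&(P[...,2]>.0755)&(P[...,2]<.083)
    p=P[k]; print(n,"knob top",len(p),*[(((a+b)/2).round(4)) for a,b in [np.percentile(p,[2,98],axis=0)]], p.mean(0).round(4))
o=bot.get_obs();print(e.round(4),o["ft_force"].round(2),o["clock"])
E
python3 f.py
```

```text
finger z5%%, y range 6757 [[0.4366, -0.3011, 0.0659], [0.4395, -0.2827, 0.1046], [0.4593, -0.2626, 0.1184]]
wrist knob top 1688 [ 0.4498 -0.2457  0.078 ] [ 0.4494 -0.2456  0.0785]
scene knob top 43 [ 0.4482 -0.245   0.0784] [ 0.4479 -0.2453  0.0784]
[ 0.451  -0.2823  0.0308] [ 1.13  0.31 -0.47] 7.35
```

Emit:
jog_arm --deltas '[{"delta_pos": [0, 0, 0.015], "yaw": 0, "fingers": 0}, {"delta_pos": [0, 0, 0.027], "yaw": 0, "fingers": 0}, {"delta_pos": [0, 0.01, 0.027], "yaw": 0, "fingers": 0}, {"delta_pos": [0, 0.02, 0.027], "yaw": 0, "fingers": 0}, {"delta_pos": [0, 0.03, 0.027], "yaw": 0, "fingers": 0}, {"delta_pos": [0, 0.038, 0.027], "yaw": 0, "fingers": 0}, {"delta_pos": [0, 0.046, 0.027], "yaw": 0, "fingers": 0}, {"delta_pos": [0, 0.054, 0.027], "yaw": 0, "fingers": 0}, {"delta_pos": [0, 0.062, 0.027], "yaw": 0, "fingers": 0}, {"delta_pos": [0, 0.07, 0.027], "yaw": 0, "fingers": 0}, {"delta_pos": [0, 0.078, 0.027], "yaw": 0, "fingers": 0}]'

```text
clock: 8.45
eef_pos: [0.4524, -0.2593, 0.0232]
tool_rot: [0.023, 1.0, -0.0, 0.0]
ft_force: [-0.6, -1.2, 0.3]
grip_width: 0.0
grasp_force: 0.7
```

```bash
python3 f.py
```

```text
finger z5%%, y range 7045 [[0.4379, -0.2773, 0.0586], [0.441, -0.2596, 0.0982], [0.4608, -0.2393, 0.1184]]
wrist knob top 1472 [ 0.4488 -0.2352  0.0779] [ 0.4481 -0.2356  0.0784]
scene knob top 20 [ 0.4453 -0.2369  0.0783] [ 0.445  -0.2354  0.0779]
[ 0.4524 -0.2588  0.0232] [-0.92 -0.43  0.84] 8.55
```

The knob is moving with the fingers at about 1 N. I'll continue towards the corner.

Emit:
jog_arm --deltas '[{"delta_pos": [0, 0.011, 0], "yaw": 0, "fingers": 0}, {"delta_pos": [0, 0.022, 0], "yaw": 0, "fingers": 0}, {"delta_pos": [0, 0.033, 0], "yaw": 0, "fingers": 0}, {"delta_pos": [0, 0.044, 0], "yaw": 0, "fingers": 0}, {"delta_pos": [0, 0.055, 0], "yaw": 0, "fingers": 0}, {"delta_pos": [0, 0.066, 0], "yaw": 0, "fingers": 0}, {"delta_pos": [0, 0.077, 0], "yaw": 0, "fingers": 0}, {"delta_pos": [0, 0.088, 0], "yaw": 0, "fingers": 0}, {"delta_pos": [0, 0.099, 0], "yaw": 0, "fingers": 0}, {"delta_pos": [0, 0.11, 0], "yaw": 0, "fingers": 0}, {"delta_pos": [0, 0.12, 0], "yaw": 0, "fingers": 0}, {"delta_pos": [0, 0.128, 0], "yaw": 0, "fingers": 0}]'

```text
clock: 9.75
eef_pos: [0.454, -0.2206, 0.0231]
tool_rot: [0.023, 1.0, 0.0, 0.0]
ft_force: [-0.1, -1.6, 1.0]
grip_width: -0.0
grasp_force: 0.7
```

```bash
python3 f.py
```

```text
finger z5%%, y range 7088 [[0.4396, -0.2389, 0.0585], [0.4427, -0.221, 0.0979], [0.4625, -0.2006, 0.1182]]
wrist knob top 1466 [ 0.4504 -0.1965  0.0779] [ 0.4498 -0.197   0.0784]
scene knob top 17 [ 0.4465 -0.2018  0.0791] [ 0.4458 -0.1996  0.0785]
[ 0.454  -0.2203  0.0231] [0.2  0.26 0.69] 9.85
```

Now 1 mm steps to the stop, in short calls.

Emit:
jog_arm --deltas '[{"delta_pos": [0, 0.003, 0], "yaw": 0, "fingers": 0}, {"delta_pos": [0, 0.006, 0], "yaw": 0, "fingers": 0}, {"delta_pos": [0, 0.009, 0], "yaw": 0, "fingers": 0}, {"delta_pos": [0, 0.012, 0], "yaw": 0, "fingers": 0}, {"delta_pos": [0, 0.012, 0], "yaw": 0, "fingers": 0}]'

```text
clock: 10.35
eef_pos: [0.4542, -0.2173, 0.0231]
tool_rot: [0.023, 1.0, -0.0, -0.0]
ft_force: [-0.6, -1.0, 0.1]
grip_width: 0.0
grasp_force: 0.6
```

Emit:
jog_arm --deltas '[{"delta_pos": [0, 0.002, 0], "yaw": 0, "fingers": 0}, {"delta_pos": [0, 0.004, 0], "yaw": 0, "fingers": 0}, {"delta_pos": [0, 0.004, 0], "yaw": 0, "fingers": 0}]'

```text
clock: 10.65
eef_pos: [0.4542, -0.2169, 0.0232]
tool_rot: [0.023, 1.0, -0.001, -0.0]
ft_force: [-0.4, -3.8, -0.2]
grip_width: 0.0001
grasp_force: 2.2
```

```bash
python3 f.py
```

```text
finger z5%%, y range 7033 [[0.4398, -0.2358, 0.0586], [0.4429, -0.2174, 0.0979], [0.4627, -0.1972, 0.1182]]
wrist knob top 1448 [ 0.4507 -0.1929  0.0779] [ 0.4499 -0.1934  0.0784]
scene knob top 15 [ 0.447  -0.1937  0.0778] [ 0.4463 -0.1948  0.0777]
[ 0.4542 -0.2169  0.0232] [-0.51 -4.28 -0.57] 10.75
```

The knob is at the stop: force 4 N, knob y≈-0.193, matching the corner. I'll back off and go round to its -x side.

Emit:
jog_arm --deltas '[{"delta_pos": [0, -0.03, 0], "yaw": 0, "fingers": 0}, {"delta_pos": [0, -0.07, 0], "yaw": 0, "fingers": 0}, {"delta_pos": [0, -0.07, 0], "yaw": 0, "fingers": 0}, {"delta_pos": [0.06, -0.07, 0], "yaw": 0, "fingers": 0}, {"delta_pos": [0.12, -0.07, 0], "yaw": 0, "fingers": 0}, {"delta_pos": [0.12, -0.07, 0], "yaw": 0, "fingers": 0}, {"delta_pos": [0.12, -0.02, 0], "yaw": 0, "fingers": 0}, {"delta_pos": [0.12, 0.03, 0], "yaw": 0, "fingers": 0}, {"delta_pos": [0.12, 0.075, 0], "yaw": 0, "fingers": 0}, {"delta_pos": [0.12, 0.075, 0], "yaw": 0, "fingers": 0}, {"delta_pos": [0.12, 0.075, 0], "yaw": 0, "fingers": 0}]'

```text
clock: 11.85
eef_pos: [0.4199, -0.1913, 0.0232]
tool_rot: [0.022, 1.0, -0.0, 0.0]
ft_force: [0.0, 0.0, 0.3]
grip_width: 0.0001
grasp_force: 0.0
```

```bash
python3 f.py;  python3 -c "
from h import *
save(bot.camera('scene'),'s5');save(bot.camera('wrist'),'w5');a=cv2.imread('pics/w5.png');b=cv2.imread('pics/s5.png')[190:290,190:320]
cv2.imwrite('pics/m5.png',np.vstack([cv2.resize(a,(400,300)),cv2.resize(b,(400,300))]))"
```

```text
finger z5%%, y range 6938 [[0.4054, -0.2109, 0.0586], [0.4085, -0.1922, 0.0978], [0.4279, -0.1723, 0.1184]]
wrist knob top 307 [ 0.4484 -0.1938  0.078 ] [ 0.4479 -0.1937  0.0785]
scene knob top 10 [ 0.453  -0.2007  0.078 ] [ 0.4535 -0.2016  0.0777]
[ 0.4198 -0.1917  0.0232] [-0.21  0.69 -0.11] 11.95
```

View pics/m5.png

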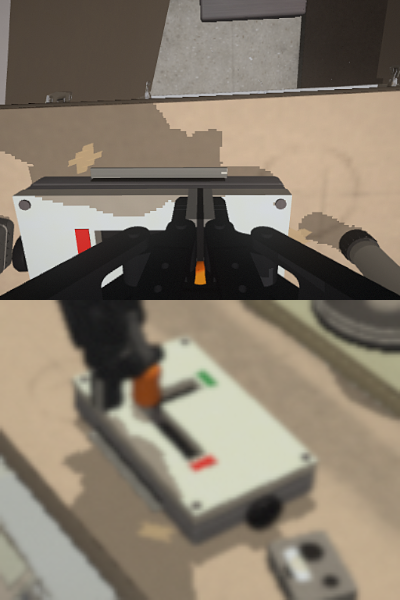

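The fingers stand on the -x side of the knob, which is at the corner (lower view px 147,385). I'll push along +x.

Emit:
jog_arm --deltas '[{"delta_pos": [-0.01, 0, 0], "yaw": 0, "fingers": 0}, {"delta_pos": [-0.02, 0, 0], "yaw": 0, "fingers": 0}, {"delta_pos": [-0.03, 0, 0], "yaw": 0, "fingers": 0}, {"delta_pos": [-0.037, 0, 0], "yaw": 0, "fingers": 0}, {"delta_pos": [-0.044, 0, 0], "yaw": 0, "fingers": 0}, {"delta_pos": [-0.051, 0, 0], "yaw": 0, "fingers": 0}, {"delta_pos": [-0.058, 0, 0], "yaw": 0, "fingers": 0}, {"delta_pos": [-0.065, 0, 0], "yaw": 0, "fingers": 0}]'

```text
clock: 12.85
eef_pos: [0.4386, -0.1929, 0.023]
tool_rot: [0.023, 1.0, -0.0, -0.0]
ft_force: [-1.8, -0.5, 0.7]
grip_width: 0.0
grasp_force: 0.7
```

```bash
python3 f.py
```

```text
finger z5%%, y range 6988 [[0.4243, -0.2118, 0.0586], [0.4273, -0.1935, 0.0977], [0.4468, -0.1734, 0.1181]]
wrist knob top 266 [ 0.4638 -0.1954  0.0791] [ 0.4638 -0.1953  0.0791]
scene knob top 6 [ 0.4512 -0.205   0.0781] [ 0.4502 -0.2046  0.0775]
[ 0.4391 -0.193   0.0231] [-0.46 -0.09  0.24] 12.95
```

Emit:
jog_arm --deltas '[{"delta_pos": [-0.009, 0, 0], "yaw": 0, "fingers": 0}, {"delta_pos": [-0.018, 0, 0], "yaw": 0, "fingers": 0}, {"delta_pos": [-0.027, 0, 0], "yaw": 0, "fingers": 0}, {"delta_pos": [-0.036, 0, 0], "yaw": 0, "fingers": 0}, {"delta_pos": [-0.045, 0, 0], "yaw": 0, "fingers": 0}, {"delta_pos": [-0.054, 0, 0], "yaw": 0, "fingers": 0}, {"delta_pos": [-0.063, 0, 0], "yaw": 0, "fingers": 0}, {"delta_pos": [-0.072, 0, 0], "yaw": 0, "fingers": 0}, {"delta_pos": [-0.081, 0, 0], "yaw": 0, "fingers": 0}, {"delta_pos": [-0.09, 0, 0], "yaw": 0, "fingers": 0}, {"delta_pos": [-0.096, 0, 0], "yaw": 0, "fingers": 0}]'

```text
clock: 14.05
eef_pos: [0.4679, -0.1942, 0.0231]
tool_rot: [0.023, 1.0, 0.0, 0.0]
ft_force: [-2.3, 0.6, -0.5]
grip_width: 0.0002
grasp_force: 0.6
```

Emit:
jog_arm --deltas '[{"delta_pos": [-0.004, 0, 0], "yaw": 0, "fingers": 0}, {"delta_pos": [-0.008, 0, 0], "yaw": 0, "fingers": 0}, {"delta_pos": [-0.008, 0, 0], "yaw": 0, "fingers": 0}]'

```text
clock: 14.35
eef_pos: [0.4701, -0.1943, 0.0231]
tool_rot: [0.023, 1.0, 0.0, 0.0]
ft_force: [-0.3, 0.7, 0.6]
grip_width: -0.0001
grasp_force: 0.4
```

Emit:
jog_arm --deltas '[{"delta_pos": [-0.003, 0, 0], "yaw": 0, "fingers": 0}, {"delta_pos": [-0.006, 0, 0], "yaw": 0, "fingers": 0}, {"delta_pos": [-0.006, 0, 0], "yaw": 0, "fingers": 0}]'

```text
clock: 14.65
eef_pos: [0.4718, -0.1944, 0.0231]
tool_rot: [0.023, 1.0, 0.0, 0.0]
ft_force: [-0.7, -0.6, -1.0]
grip_width: -0.0003
grasp_force: 0.5
```

Emit:
jog_arm --deltas '[{"delta_pos": [-0.004, 0, 0], "yaw": 0, "fingers": 0}, {"delta_pos": [-0.008, 0, 0], "yaw": 0, "fingers": 0}, {"delta_pos": [-0.008, 0, 0], "yaw": 0, "fingers": 0}]'

```text
clock: 14.95
eef_pos: [0.473, -0.1944, 0.0229]
tool_rot: [0.023, 1.0, 0.0, -0.001]
ft_force: [-4.8, 0.3, 2.2]
grip_width: 0.0002
grasp_force: 2.5
```

Emit:
jog_arm --deltas '[{"delta_pos": [-0.003, 0, 0], "yaw": 0, "fingers": 0}, {"delta_pos": [-0.003, 0, 0], "yaw": 0, "fingers": 0}]'

```text
clock: 15.15
eef_pos: [0.4731, -0.1944, 0.0228]
tool_rot: [0.023, 1.0, 0.0, -0.002]
ft_force: [-7.0, -0.2, 2.9]
grip_width: 0.0002
grasp_force: 3.4
```

The force is rising against the firm stop (7 N) at the predicted x of 0.473. I'll back off, lift and check.

Emit:
jog_arm --deltas '[{"delta_pos": [0.03, 0, 0], "yaw": 0, "fingers": 0}, {"delta_pos": [0.1, 0, 0], "yaw": 0, "fingers": 0}, {"delta_pos": [0.15, 0, 0], "yaw": 0, "fingers": 0}, {"delta_pos": [0.2, 0, -0.1], "yaw": 0, "fingers": 0}, {"delta_pos": [0.25, 0, -0.25], "yaw": 0, "fingers": 0}, {"delta_pos": [0.25, 0, -0.4], "yaw": 0, "fingers": 0}, {"delta_pos": [0.25, 0, -0.5], "yaw": 0, "fingers": 0}, {"delta_pos": [0.25, 0, -0.5], "yaw": 0, "fingers": 0}, {"delta_pos": [0.25, 0, -0.5], "yaw": 0, "fingers": 0}]'

```text
clock: 16.05
eef_pos: [0.4013, -0.1915, 0.174]
tool_rot: [0.023, 1.0, -0.001, 0.002]
ft_force: [0.4, -0.1, 0.7]
grip_width: -0.0001
grasp_force: 0.0
```

```bash
python3 f.py | tail -3; python3 w.py w6;  python3 -c "
from h import *
b=bot.camera('scene')['image'][160:300,190:340,::-1]
cv2.imwrite('pics/m6.png',cv2.resize(b,(600,560),interpolation=cv2.INTER_CUBIC))"
```

```text
red 179 [174. 233.] [ 0.4517 -0.2733  0.0398] [ 0.4419 -0.2779  0.0375] [ 0.4617 -0.2686  0.0414]
blue 583 [ 13. 234.] [ 0.4555 -0.4464  0.0128] [ 0.4413 -0.4637  0.0105] [ 0.4698 -0.4301  0.0149]
blue 723 [417. 295.] [ 0.4863 -0.0676  0.1065] [ 0.475  -0.0801  0.0897] [ 0.4992 -0.0555  0.1086]
plate 12213 ((472.5545654296875, -225.83602905273438), (178.85008239746094, 108.24018859863281), 88.32808685302734)
[ 0.3996411  -0.19072831  0.17206829] 16.15Traceback (most recent call last):
  File "f.py", line 6, in <module>
    print("finger z5%%, y range",len(P[m]),np.percentile(P[m],[1,50,99],axis=0).round(4).tolist())
                                           ~~~~~~~~~~~~~^^^^^^^^^^^^^^^^^^^^^^^
    return _quantile_unchecked(
        a, q, axis, out, overwrite_input, method, keepdims, weights)
    return _ureduce(a,
                    func=_quantile_ureduce_func,
    ...<5 lines>...
                    overwrite_input=overwrite_input,
                    method=method)
    r = func(a, **kwargs)
    result = _quantile(arr,
                       quantiles=q,
    ...<2 lines>...
                       out=out,
                       weights=wgt)
    slices_having_nans = np.isnan(arr[-1, ...])
                                  ~~~^^^^^^^^^
IndexError: index -1 is out of bounds for axis 0 with size 0
```

View pics/m6.png

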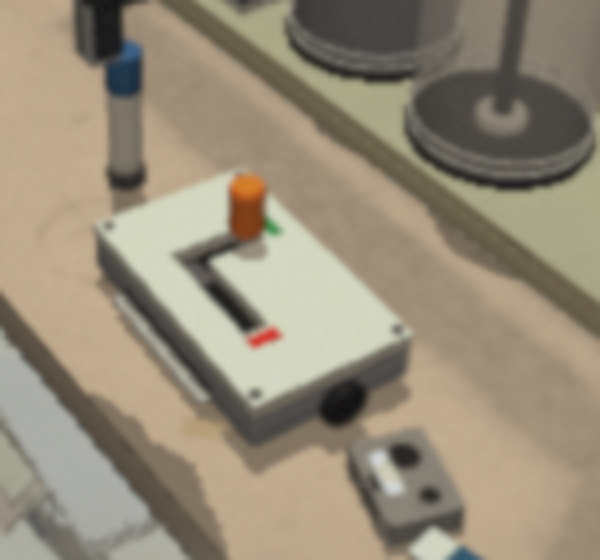

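The knob stands at the green end (px 247,205) and the bystanders have not moved. One numeric check before handing in.

```bash
python3 - <<'E'
from h import *
for n in("scene","top"):
    c=bot.camera(n);P=pts(c);H,S,V=cv2.split(cv2.cvtColor(c["image"],cv2.COLOR_RGB2HSV))
    k=(H>=5)&(H<20)&(S>130)&(abs(P[...,0]-.475)<.06)&(abs(P[...,1]+.225)<.06)&(P[...,2]>.0755)&(P[...,2]<.083)
    p=P[k]; print(n,len(p),p.mean(0).round(4) if len(p) else "", p.min(0).round(4),p.max(0).round(4))
E
```

```text
scene 37 [ 0.4919 -0.1963  0.0787] [ 0.4837 -0.2054  0.076 ] [ 0.5012 -0.1856  0.0807]Traceback (most recent call last):
  File "<stdin>", line 5, in <module>
    return umr_minimum(a, axis, None, out, keepdims, initial, where)
ValueError: zero-size array to reduction operation minimum which has no identity
```

```bash
python3 -c "
from workcell import bot
print(bot.job_done())"
```

```text
the job is handed in; nothing more can be done
None
```

I pushed the knob with shut fingertips to the corner and on to the firm stop at the green end, and handed the job in at about 16 s of robot time; the knob began about 11 mm along the slot from the red end, my first pass went over it without touching, and the three loose objects look unmoved in the last picture.

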